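Hang the chipping hammer in its spring-catch holder

ROBOT

A 6-joint arm with a two-finger parallel gripper is mounted at the origin on a cart in front of the work surface, level with it; the furniture and walls round the work are solid. World frame = base frame: x ahead of the robot, y to its left, z up, the work surface at z = 0. Lengths are in m, angles in rad, forces in N, time in s.
With the tool pointing down it reaches from about 0.35 to 0.775 m from the base axis. Payload 7.3 kg.
Tool frame: the origin (TCP) lies at the very end of the fingers, on their centre line; the grasp point (between the pads) lies 19 mm behind it (robot.tcp_to_grasp is the z of the grasp point in the tool frame, in m); z points along the fingers, y is the line along which they close (so a half turn about z gives the same grasp; the last joint's range is limited). The gripper opens to 92 mm and grips with 3 to 60 N. Pads are 19 mm wide; open, the fingers measure 130 mm over their backs; the gripper's body (75 mm by 190 mm) begins 47 mm behind the grasp point.
Start: joints at [-1.463, 0.342, 1.524, -0, 1.275, -0.146], TCP at [0.132, -0.508, 0.227] pointing down, gripper open.
Joint ranges: [-2.53, 2.53], [-0.77, 2.02], [0.04, 2.7], [-1, 4.14], [0.28, 2.66], [-3.11, 3.11]. Speed limits (rad/s): [2.57, 2.57, 3.14, 3.14, 3.14, 3.14].

INTERFACE

Orientations are given as [roll, pitch, yaw] about the fixed x, y, z axes, in that order (R = Rz(yaw) Ry(pitch) Rx(roll)).
In Python, from cell import monitor, read_camera, get_calibration, job, robot gives the robot as it stands. The module is installed in compiled form; this text tells all that it offers.
- The arm moves only by the tool send_rows, never from a script. Its argument "targets" is a list of rows, each an object with "translation": the shift along the tool's x, y, z in cm, a list of three; "spin": the turn about the tool's z in degrees; "jaw": the opening, from 0 (shut) to 1 (fully open). A call has exactly 5 rows; each row is the pose to reach, as a shift and turn from the pose commanded when the call began, along the tool's axes at that moment; what a row does not reach only later rows make up. A row lasts 1/10 s, in which the tool goes at most 50 mm and 8.59 degrees, less where a joint would pass 70% of its speed; a pose out of reach is approached as far as the arm can. A call with a gripper value outside its range is refused whole. The fingers move at their own pace and stop on an object; "force" is the grip in N (left out, the last holds). Time passes only in rows, so rows that repeat a pose let the fingers close, or fill a call up. It gives the time, the measured TCP pose, the force, the opening and the grip force at its end, in the units of the state.
- monitor.observe(): the state, without advancing time (a new reading comes with each control period).
- read_camera(name): name is "scene" or "top"; returns (picture, depth): 400x640x3 uint8, red, green, blue; 400x640 float32, m along the optical axis (not along the pixel's ray), 0 where there is no reading.
- get_calibration(name): a dict with "intrinsics" (3x3 intrinsics, pixels), "D" ([k1, k2, p1, p2, k3] as OpenCV has them; the pictures are not rectified), "origin" and "orientation" of the camera in the world. Camera axes: x right, y up, looking along -z (the intrinsics and any distortion apply to the point x, -y, -z); pixel columns grow to the right and rows downward; lengths in m; the calibration is good to about 2 mm. A picture is of the moment at which its call begins. get_calibration takes no time and is no camera call.
- job.hand_in(): hands the job in; it is judged then, once.
The state is a dict: "time": time; "qpos": joint angles; "qvel": joint speeds; "joint_efforts": joint torques, N m; "tool_pos": TCP position; "tool_rot": TCP orientation; "contact_force": force on the tool from outside, world axes, zero at the start; "torque": the same for the moment, N m; "opening": finger opening in m; "grip_force": force on a finger pad.
Only numpy, scipy, OpenCV 4.12 (cv2) and the standard library are available. Lean on these libraries where they do the work, as an engineer would, in place of code of your own. Each camera call takes 0.05 s, during which the arm holds its last target. There are 200 camera calls.

TASK

Take the chipping hammer out of the rod stand and hang it in its holder: handle first down through the slotted tube, then feel for the two slots by turning the head lightly on the rim, and press it home until the head lies fully down in the slots. Do not force it, lower it rather than dropping it, and leave the other things on the bench where they are.

Things in the scene. Friction and masses are not known exactly. Their poses are not given: they have to be found in the camera images.
- hammer: stubby steel chipping hammer, upright, head on top, 0.29 to 0.59 kg. Sizes in mm here and below. Origin: on the handle's axis at the underside of the head; z up, x along the head (flat chisel end +63, pick end -66). Arms of the head: 16 wide (y), 22 high, undersides level with the origin, tapering beyond 30 from the axis
- eye_top (a point): centre of the flat top of the hammer's head block, 40 above the hammer's origin. The block is 34 long (x), 16 wide (y) and 40 high, with flat sides facing +y and -y; only what is higher than 14 above the hammer's origin stays above the holder's rim when the hammer is home
- handle_end (a point): centre of the flat lower end of the hammer's handle, 125 below the hammer's origin. The handle is a black ribbed grip 25 in diameter, its last 17 tapering to 17 at the end; a groove 18 in diameter is necked into it 14 to 21 below the hammer's origin
- stand: rod stand, fixed to the bench: dark steel plate 120 x 84 x 10; origin at the centre of its underside. The hammer stands loose on the plate in an upright tube (33 bore, 42 outside, top 85 above the bench) at x = -12; two thin tubes at x = +36, y = +20 and -20 hold a centre punch and a hex key, tops up to 128 above the bench
- holder: hammer holder, fixed to the bench: grey plate 150 x 84 x 10, square post 25 wide and 125 high at x = +68, with a split clamp gripping an upright steel tube (29 bore, 44 outside, open at both ends). Origin: on the tube's axis at bench level. More than 60 N of contact force between hammer and holder would shift the clamp
- ring_rim (a point): centre of the tube's rim, 164 above the bench; the bore is bevelled 2 here. Two slots in one line across the rim, 21 wide and 14 deep, take the arms of the head either way round. The tube is clamped firmly at any angle: the slot line lies up to 0.75 rad either way from the holder's x axis; that angle is not measured, but can be seen or felt
- ring_seat (a point): point on the tube's axis at the height of the slot floors, 150 above the bench; the hammer's origin lies here when it is home. 20 lower a sprung 9 mm ball stands 5.5 into the bore (3 N at rest, 5.5 N pushed flush): it rubs on the handle with a few newtons of drag on the way down and springs into the groove when the head is home
- locking_pliers: locking pliers, 212 long, 16 high, lying on the bench; not to be disturbed. Origin: centre of the underside
- flat_bar: flat bar offcut 40 x 110 x 8 lying on the bench; not to be disturbed. Origin: centre of the underside
- angle_offcut: offcut of steel angle 30 x 30, 80 long, lying on the bench; not to be disturbed. Origin: centre of the underside
- big_nut: hex nut, 35 wide, 16 high; not to be disturbed. Origin: centre of the underside

How it is judged:
On the way, in this order (a step that is already met when the one before it is completed fails the run):
1. the hammer is lifted clear of the rod stand (z of handle_end in the frame of stand above 0.09 m), for 0.1 s.
2. the handle hangs at least 20 mm into the holder's tube (horizontal distance between handle_end and ring_seat below 0.012 m and height (world z) of handle_end below 0.144 m), for 0.1 s.
At the end, for the whole second after the job is handed in: the hammer hangs upright (within 0.08 rad) in the holder's tube, released and at rest, its head down in both slots: the underside of the head within 3 mm of the slot floors and within 5 mm of the tube's axis (z of hammer in the frame of ring_seat below 0.003 m and horizontal distance between hammer and ring_seat below 0.005 m and horizontal distance between handle_end and ring_seat below 0.012 m and angle between hammer's own z axis and vertical below 0.08 rad and linear speed of hammer below 0.02 m/s); the robot touches nothing.
It fails at once if the hammer is pressed or dropped on the holder with more than 60 N (contact force between hammer and holder above 60 N).
It fails at once if the locking pliers, flat bar, angle offcut or nut is moved more than 20 mm (distance of any of locking_pliers, flat_bar, angle_offcut, big_nut from where it was at the start of the episode above 0.02 m).
It also fails if it takes over 72 s, if anything falls off the work surface, if the arm or the gripper's body presses on something with over 40 N, if the wrist force passes 120 N, or if a joint passes its speed limit or range.

## Working session

There is one attempt and no reset: what is moved stays moved. The work goes in short steps, Python scripts to look and compute and a tool call to move; the robot and the scene stay as the last step left them, time stands still between calls to the robot, and variables do not carry over. Pictures are saved under pics/ and viewed, at most 10 in all, crops included, and the job is handed in when it is done.

Besides the shell and the picture viewer there is one more tool, called as name([rows], argument=value, ...), one row to a line, values as JSON. send_rows: Moves the arm, as the interface text tells. Its arguments: {"type":"object","properties":{"targets":{"type":"array"},"force":{"type":"number"}},"required":["targets"]}

```bash
mkdir -p pics; cat > h.py <<'E'
import numpy as np, cv2
from scipy.spatial.transform import Rotation as R
from cell import monitor, read_camera, get_calibration, job, robot
def cal(n):
    c=get_calibration(n); K=np.array(c["intrinsics"],float); D=np.array(c["D"],float)
    o=np.array(c["origin"],float); q=np.array(c["orientation"],float)
    M=q if q.shape==(3,3) else (R.from_euler('xyz',q).as_matrix() if q.size==3 else None)
    return K,D,o,M
def rays(n,px):
    K,D,o,M=cal(n); p=cv2.undistortPoints(np.array(px,float).reshape(-1,1,2),K,D).reshape(-1,2)
    return o,(M@np.c_[p[:,0],-p[:,1],-np.ones(len(p))].T).T   # ray scaled to unit depth
def onplane(n,px,z):
    o,r=rays(n,px); return o+r*((z-o[2])/r[:,2])[:,None]
def cloud(n,depth):
    v,u=np.mgrid[0:400,0:640]; o,r=rays(n,np.c_[u.ravel(),v.ravel()])
    P=o+r*depth.reshape(-1,1); P[depth.ravel()<=0]=np.nan
    return P.reshape(400,640,3)
def proj(n,P):
    K,D,o,M=cal(n); c=(np.atleast_2d(P)-o)@M; c=c*[1,-1,-1]
    return cv2.projectPoints(c,np.zeros(3),np.zeros(3),K,D)[0].reshape(-1,2)
E
python3 - <<'E'
from h import *
for n in("scene","top"):
    print(get_calibration(n)); p,d=read_camera(n); cv2.imwrite(f"pics/{n}0.png",p[:,:,::-1]); np.savez(f"{n}0.npz",p=p,d=d)
print(monitor.observe())
E
```

```text
{'intrinsics': array([[438.52342163,   0.        , 325.00107195],
       [  0.        , 438.52342163, 198.77413563],
       [  0.        ,   0.        ,   1.        ]]), 'D': array([0.03177359, 0.        , 0.        , 0.        , 0.        ]), 'origin': array([ 0.23681168, -0.42793304,  0.78706182]), 'orientation': array([ 0.7626907 ,  0.01055254, -0.52685602])}
{'intrinsics': array([[419.75020334,   0.        , 321.60670284],
       [  0.        , 419.75020334, 202.43754394],
       [  0.        ,   0.        ,   1.        ]]), 'D': array([-0.08859541,  0.        ,  0.        ,  0.        ,  0.        ]), 'origin': array([0.46556912, 0.13925799, 1.12597162]), 'orientation': array([ 0.11947828, -0.00340173, -1.5779027 ])}
{'time': 0.1, 'qpos': array([-1.46297921e+00,  3.42639639e-01,  1.52490027e+00, -7.48785718e-06,
        1.27542291e+00, -1.46007175e-01]), 'qvel': array([-1.82971642e-03, -2.24083405e-03, -1.46256272e-03,  9.72946775e-05,
       -1.51810900e-04,  7.45189336e-04]), 'joint_efforts': array([ 1.58278446e-03, -4.32006097e+01, -2.44693118e+01,  7.19959103e-02,
        5.26265160e-02, -4.66694041e-05]), 'tool_pos': array([ 0.13180786, -0.50781166,  0.22612884]), 'tool_rot': array([-3.14023603e+00, -1.92258922e-04,  2.53826349e-01]), 'contact_force': array([-0.31466954, -0.30206273, -0.26151727]), 'torque': array([-0.0213925 , -0.01093579,  0.00583537]), 'grip_force': 0.0, 'opening': 0.09201601844203819}
```

View pics/scene0.png

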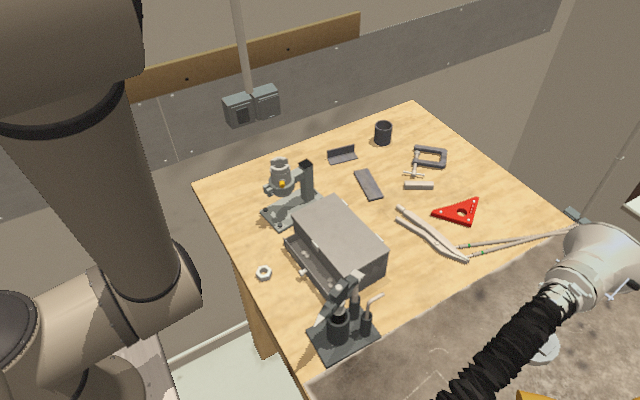

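View pics/top0.png

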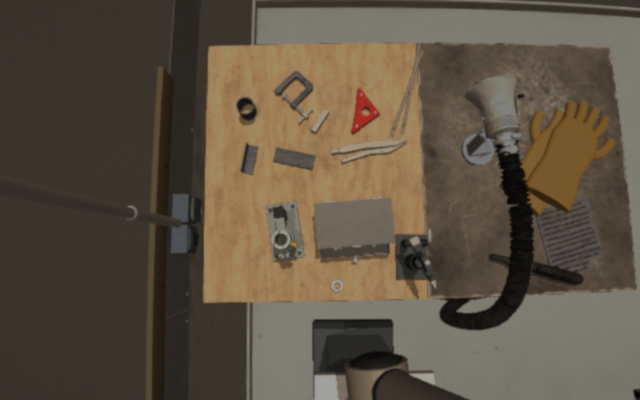

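The scene view shows the holder tube at (283,180), stand with hammer at (345,305), and a large box between them. In the top view, the holder rim is at (282,240), the stand at (413,257), the box at (354,228), and the pliers, bar and angle lie further up. Next come cloud measurements and enlarged crops.

```bash
python3 - <<'E'
from h import *
T=np.load("top0.npz");S=np.load("scene0.npz")
Ct=cloud("top",T['d']);Cs=cloud("scene",S['d'])
print("bench",np.nanmedian(Ct[170:190,220:260,2]),np.nanmedian(Cs[140:160,260:300,2]))
def crop(a,r0,r1,c0,c1,k): return cv2.resize(a[r0:r1,c0:c1,::-1],None,fx=k,fy=k,interpolation=cv2.INTER_CUBIC)
A=crop(T['p'],200,265,255,305,6)[:390,:300];B=crop(T['p'],225,290,390,440,6)[:390,:300]
cv2.imwrite("pics/c1.png",np.hstack([A,B]))
A=crop(S['p'],150,235,255,325,5);B=crop(S['p'],265,350,305,385,5)
cv2.imwrite("pics/c2.png",np.hstack([A,B]))
print("stand top z>.12"); 
for C,n in((Ct,"top"),(Cs,"scene")):
    for nm,(x0,x1,y0,y1) in {"stand":(.3,.6,-.3,.0),"holder":(.3,.6,.1,.4)}.items():
        m=(C[...,0]>x0)&(C[...,0]<x1)&(C[...,1]>y0)&(C[...,1]<y1)
        z=C[m][:,2]; print(n,nm,np.histogram(z,np.arange(-.005,.26,.01))[0])
        for lo,hi in((.135,.155),(.155,.175),(.175,.2)):
            mm=m&(C[...,2]>lo)&(C[...,2]<hi)
            if mm.sum()>3:
                P=C[mm]; v,u=np.nonzero(mm); print(lo,hi,mm.sum(),P.mean(0).round(4),P.min(0).round(3),P.max(0).round(3),(u.min(),u.max(),v.min(),v.max()))
E
```

```text
bench -0.001783521089977702 0.0019691482965216167
stand top z>.12
top stand [6981 1772   30   34   30   29   33   59   67  736   82   15   42   13
   43  232   63   90   64   49   30    4    0    0    0    0]
0.135 0.155 275 [ 0.4491 -0.0975  0.1493] [ 0.381 -0.13   0.136] [ 0.503 -0.069  0.155] (np.int64(409), np.int64(436), np.int64(236), np.int64(288))
0.155 0.175 153 [ 0.4459 -0.1068  0.1665] [ 0.405 -0.299  0.155] [ 0.58  -0.083  0.175] (np.int64(416), np.int64(508), np.int64(201), np.int64(278))
0.175 0.2 130 [ 0.5469 -0.2545  0.1856] [ 0.429 -0.3    0.175] [ 0.6   -0.089  0.2  ] (np.int64(421), np.int64(513), np.int64(192), np.int64(268))
top holder [7780 1054   60    9   13    3    2    3    7  924   74  256  150   63
   23   68  106    3    0    0    0    0    0    0    0    0]
0.135 0.155 91 [0.4966 0.2292 0.1463] [0.477 0.198 0.136] [0.519 0.247 0.155] (np.int64(274), np.int64(295), np.int64(230), np.int64(248))
0.155 0.175 109 [0.4969 0.2308 0.1616] [0.477 0.209 0.155] [0.518 0.252 0.165] (np.int64(271), np.int64(290), np.int64(230), np.int64(248))
scene stand [8014 5980 
[... 292 characters left out ...]
397 -0.1066  0.1609] [ 0.403 -0.3    0.155] [ 0.526 -0.079  0.175] (np.int64(320), np.int64(462), np.int64(274), np.int64(368))
0.175 0.2 310 [ 0.5011 -0.188   0.1831] [ 0.427 -0.3    0.175] [ 0.599 -0.089  0.2  ] (np.int64(329), np.int64(502), np.int64(278), np.int64(361))
scene holder [5623 1333  211  104   75   69   79   73   73  501  735  192  301  149
  109  130  153   49    0    0    0    0    0    0    0    0]
0.135 0.155 239 [0.4951 0.2234 0.1455] [0.476 0.196 0.135] [0.52  0.249 0.155] (np.int64(269), np.int64(289), np.int64(162), np.int64(185))
0.155 0.175 202 [0.4976 0.2299 0.162 ] [0.476 0.208 0.155] [0.521 0.255 0.169] (np.int64(270), np.int64(288), np.int64(156), np.int64(173))
```

View pics/c1.png

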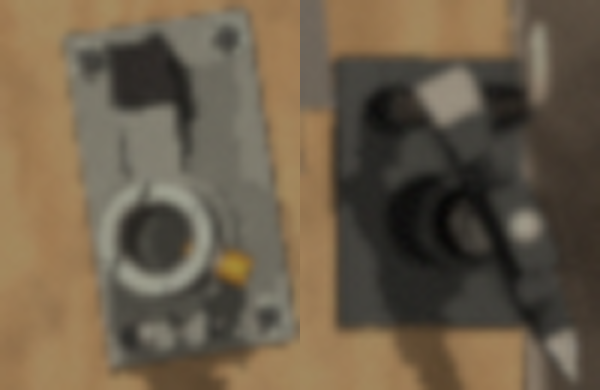

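View pics/c2.png

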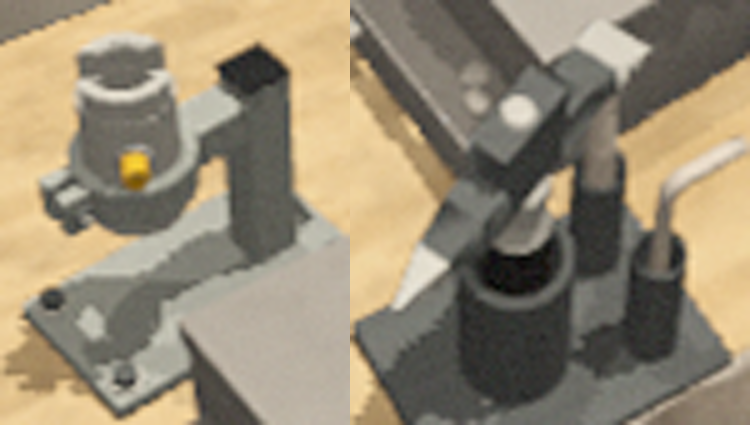

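Top crop: the pale dot marking the eye top is at full-frame (428,262), with the head running diagonally. The ring is at (281,240). Scene crop: the dot is at (338.6,287), and the rim notches are at its left and right sides. Next I triangulate the dot and take the rim profile.

```bash
python3 - <<'E'
from h import *
from scipy.optimize import least_squares
T=np.load("top0.npz");S=np.load("scene0.npz")
Cc={"top":cloud("top",T['d']),"scene":cloud("scene",S['d'])}
def dot(p,u,v):
    g=p[v-5:v+6,u-5:u+6].astype(float).sum(2); w=np.where(g>g.max()*.75,g,0); 
    vv,uu=np.mgrid[v-5:v+6,u-5:u+6]; return [(w*uu).sum()/w.sum(),(w*vv).sum()/w.sum()]
pt=dot(T['p'],428,262);ps=dot(S['p'],339,287);print(pt,ps)
def tri(pt,ps):
    a,r=rays("top",[pt]);b,s=rays("scene",[ps]);r=r[0];s=s[0]
    k=np.linalg.lstsq(np.c_[r,-s],b-a,rcond=None)[0];P,Q=a+k[0]*r,b+k[1]*s;return (P+Q)/2,np.linalg.norm(P-Q)
print("dot",tri(pt,ps))
for n,C in Cc.items():
    m=(C[...,0]>.37)&(C[...,0]<.52)&(C[...,1]>-.14)&(C[...,1]<-.055)&(C[...,2]>.14)&(C[...,2]<.19)
    P=C[m]; 
    for _ in range(3):
        c=P.mean(0); w,V=np.linalg.eigh(np.cov(P.T)); d=V[:,2]; 
        e=(P-c)-np.outer((P-c)@d,d); P=P[np.linalg.norm(e,axis=1)<.02]
    d=d*np.sign(d[0]);t=(P-c)@d
    print(n,"head",len(P),c.round(4),d.round(3),np.degrees(np.arctan2(d[1],d[0])),t.min(),t.max())
    q=C[m]; top=q[q[:,2]>.168]; print(" top face",len(top),top.mean(0).round(4),top[:,2].max())
    # rim
    m=(np.hypot(C[...,0]-.497,C[...,1]-.231)<.035)&(C[...,2]>.12)&(C[...,2]<.175)
    P=C[m];hi=P[P[:,2]>.157]
    f=lambda s,p:np.hypot(p[:,0]-s[0],p[:,1]-s[1])-.018
    r=least_squares(f,[.497,.231],args=(hi,),loss='soft_l1',f_scale=.002).x
    print(n,"rim",r.round(4),"z",np.median(hi[:,2]),len(hi))
    a=np.degrees(np.arctan2(P[:,1]-r[1],P[:,0]-r[0]));rr=np.hypot(P[:,0]-r[0],P[:,1]-r[1])
    k=(rr>.014)&(rr<.024)
    for x in range(-180,180,15):
        s=k&(a>=x)&(a<x+15); print((x+7,int(1e3*np.max(P[s,2],initial=0)),int(1e3*np.median(P[s,2])) if s.any() else 0,s.sum()),end=' ')
    print()
E
```

```text
[np.float64(427.11581690829127), np.float64(262.2819677471901)] [np.float64(338.2631356330482), np.float64(286.71853557665196)]
dot (array([ 0.44267494, -0.10189943,  0.17885009]), np.float64(0.0017944624446597551))
top head 427 [ 0.4464 -0.0988  0.1567] [ 0.925  0.378 -0.046] 22.223593847875385 -0.07143380832323978 0.056861010016407476
 top face 108 [ 0.4416 -0.1012  0.174 ] 0.1785595045368532
top rim [0.4971 0.2303] z 0.16177535314703106 105
(-173, 160, 147, np.int64(6)) (-158, 163, 161, np.int64(9)) (-143, 164, 161, np.int64(10)) (-128, 165, 158, np.int64(10)) (-113, 164, 160, np.int64(12)) (-98, 164, 157, np.int64(10)) (-83, 164, 161, np.int64(10)) (-68, 163, 160, np.int64(9)) (-53, 161, 146, np.int64(5)) (-38, 150, 148, np.int64(7)) (-23, 150, 147, np.int64(8)) (-8, 150, 147, np.int64(9)) (7, 163, 150, np.int64(8)) (22, 165, 155, np.int64(11)) (37, 164, 160, np.int64(9)) (52, 164, 160, np.int64(10)) (67, 164, 161, np.int64(10)) (82, 164, 161, np.int64(12)) (97, 165, 161, np.int64(11)) (112, 162, 160, np.int64(9)) (127, 164, 148, np.int64(10)) (142, 151, 146, np.int64(7)) (157, 1
[... 289 characters left out ...]
, 165, 145, np.int64(22)) (-158, 167, 146, np.int64(31)) (-143, 167, 146, np.int64(33)) (-128, 168, 150, np.int64(39)) (-113, 166, 150, np.int64(29)) (-98, 166, 149, np.int64(33)) (-83, 167, 145, np.int64(35)) (-68, 168, 148, np.int64(33)) (-53, 166, 142, np.int64(26)) (-38, 163, 141, np.int64(12)) (-23, 151, 133, np.int64(6)) (-8, 153, 151, np.int64(2)) (7, 164, 157, np.int64(6)) (22, 167, 157, np.int64(26)) (37, 167, 156, np.int64(17)) (52, 166, 154, np.int64(21)) (67, 166, 155, np.int64(25)) (82, 165, 156, np.int64(17)) (97, 168, 158, np.int64(25)) (112, 167, 158, np.int64(23)) (127, 163, 152, np.int64(9)) (142, 0, 0, np.int64(0)) (157, 153, 151, np.int64(5)) (172, 164, 141, np.int64(14))
```

Eye top is about (0.443,-0.102,0.177) and the head is at 22° (expected top height 0.175). The rim is at (0.497,0.230,0.163) with the slot line near -25°. I check the path heights (hose, box) before moving.

```bash
python3 - <<'E'
from h import *
P=np.vstack([cloud(n,np.load(f)['d']).reshape(-1,3) for n,f in(("top","top0.npz"),("scene","scene0.npz"))])
print("x\\y",[f"{y:.2f}" for y in np.arange(-.60,.34,.05)])
for x in np.arange(.05,.75,.05):
    print(f"{x:.2f}",[int(1e3*np.nanmax(np.r_[-.001,P[(abs(P[:,0]-x)<.025)&(abs(P[:,1]-y)<.025),2]])) for y in np.arange(-.60,.34,.05)])
E
```

```text
x\y ['-0.60', '-0.55', '-0.50', '-0.45', '-0.40', '-0.35', '-0.30', '-0.25', '-0.20', '-0.15', '-0.10', '-0.05', '0.00', '0.05', '0.10', '0.15', '0.20', '0.25', '0.30']
0.05 [-1, -1, -1, -1, -1, -1, -1, -1, -1, -1, -1, 307, 309, 306, 14, -1, -1, -1, -1]
0.10 [-1, -1, -1, -1, -1, -1, -1, -1, -1, 1, -1, 276, 287, 285, 7, 3, -1, -1, -1]
0.15 [-1, 247, 308, -1, -1, -1, 616, -1, -1, 623, 595, 450, 297, 287, 258, 4, -1, -1, -1]
0.20 [-1, -1, -1, -1, -1, -1, -1, -1, 713, 650, 543, 391, 421, 333, 266, -1, -1, -1, -1]
0.25 [-1, -1, -1, -1, -1, -1, -1, -1, 711, 691, 616, 481, 436, 303, 265, -1, -1, -1, -1]
0.30 [-1, -1, -1, -1, -1, 79, 55, -1, -1, -1, -1, -1, -1, -1, -1, -1, -1, -1, -1]
0.35 [8, 31, 11, 9, 8, 129, 119, 10, 9, 9, 4, 4, 5, 5, 20, 5, 5, 5, 5]
0.40 [12, 44, 51, 58, 42, 163, 159, 9, 13, 152, 173, 14, 5, 5, 20, 5, 7, 4, 5]
0.45 [14, 13, 15, 54, 41, 185, 179, 9, 9, 16, 180, 41, 41, 42, 42, 40, 118, 118, 5]
0.50 [16, 15, 17, 13, 5, 202, 202, 9, 9, 125, 157, 152, 99, 98, 100, 97, 168, 168, 10]
0.55 [15, 15, 92, 50, 6, 212, 212, 9, 9, 9, 5, 98, 98, 99, 98, 98, 114, 129, 13]
0.60 [13, 84, 98, 101, 97, 212, 215, 9, 9, 10, 4, 98, 98, 98, 98, 98, 20, 128, 17]
0.65 [8, 88, 98, 101, 94, 208, 216, 188, 9, 8, 5, 5, 5, 6, 6, 5, 6, 5, 6]
0.70 [89, 96, 96, 91, 78, 195, 228, 213, 9, 8, 5, 5, 6, 19, 17, 12, 13, 14, 8]
```

send_rows([
  {"translation": [3.2, -2.5, -2], "spin": -2, "jaw": 1},
  {"translation": [6.8, -5.3, -4], "spin": -4, "jaw": 1},
  {"translation": [10.6, -8.3, -4], "spin": -6, "jaw": 1},
  {"translation": [14.3, -11.2, -4], "spin": -7.5, "jaw": 1},
  {"translation": [18, -14.1, -4], "spin": -7.5, "jaw": 1},
])

```text
time: 0.6
tool_pos: [0.2713, -0.3248, 0.2666]
tool_rot: [-3.142, -0.0, 0.385]
contact_force: [0.7, -0.7, -0.3]
opening: 0.0919
grip_force: 0.0
```

send_rows([
  {"translation": [4.2, -2.5, 0], "spin": 0, "jaw": 1},
  {"translation": [8.4, -5, 0], "spin": 0, "jaw": 1},
  {"translation": [12.6, -7.5, 0], "spin": 0, "jaw": 1},
  {"translation": [16.8, -10, 0], "spin": 0, "jaw": 1},
  {"translation": [21, -12.4, 0], "spin": 0, "jaw": 1},
])

```text
time: 1.1
tool_pos: [0.4195, -0.1308, 0.2666]
tool_rot: [3.142, 0.0, 0.385]
contact_force: [0.2, -1.0, -0.1]
opening: 0.0917
grip_force: 0.0
```

```bash
cat >> h.py <<'E'
def to(x,y,z=None):
    o=monitor.observe();p=np.array(o['tool_pos']);M=R.from_euler('xyz',o['tool_rot']).as_matrix()
    print(o['time'],p.round(4),np.degrees(o['tool_rot']).round(2),"shift cm",(100*M.T@(np.array([x,y,p[2] if z is None else z])-p)).round(2),np.round(o['contact_force'],1),np.round(o['qpos'],2))
E
python3 -c "
from h import *
to(.4427,-.1019,.153)"
```

```text
1.1 [ 0.4195 -0.1308  0.2666] [1.800e+02 1.000e-02 2.204e+01] shift cm [ 3.24 -1.81 11.36] [ 0.2 -1.  -0.1] [-0.48  0.15  1.67 -0.    1.32  0.71]
```

send_rows([
  {"translation": [2, -1.1, 0], "spin": 0, "jaw": 0.5},
  {"translation": [3.2, -1.8, 1.5], "spin": 0, "jaw": 0.5},
  {"translation": [3.2, -1.8, 5.5], "spin": 0, "jaw": 0.5},
  {"translation": [3.2, -1.8, 8.5], "spin": 0, "jaw": 0.5},
  {"translation": [3.2, -1.8, 10], "spin": 0, "jaw": 0.5},
])

```text
time: 1.6
tool_pos: [0.4402, -0.1032, 0.164]
tool_rot: [-3.138, 0.003, 0.385]
contact_force: [-0.4, -0.1, 1.0]
opening: 0.0565
grip_force: 0.0
```

```bash
python3 - <<'E'
from h import *
to(.4427,-.1019,.153)
p,d=read_camera("scene"); cv2.imwrite("pics/s1.png",cv2.resize(p[235:355,280:400,::-1],None,fx=5,fy=5,interpolation=cv2.INTER_CUBIC))
E
```

```text
1.6 [ 0.4402 -0.1032  0.164 ] [-179.81    0.2    22.08] shift cm [ 0.29 -0.02  1.09] [-0.4 -0.1  1. ] [-0.4   0.28  1.81 -0.    1.06  0.79]
```

View pics/s1.png

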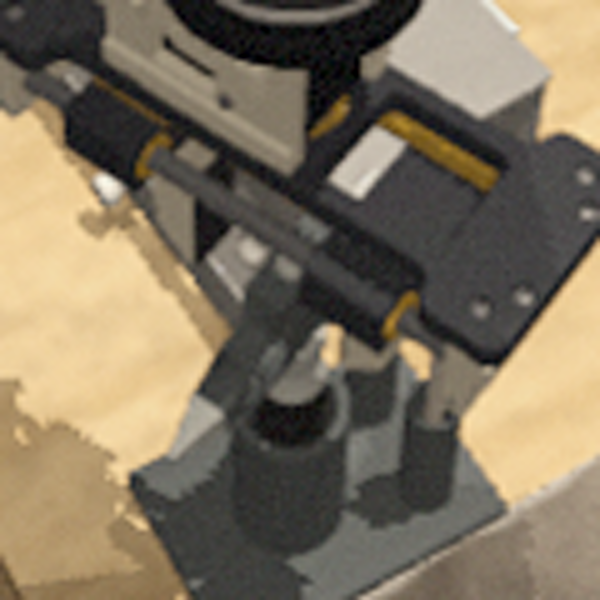

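The gripper straddles the head, which is at about (300,310) in the crop, with nothing in the way. I go down the last centimetre and close.

send_rows([
  {"translation": [0, 0, 0.7], "spin": 0, "jaw": 0.5},
  {"translation": [0, 0, 1.3], "spin": 0, "jaw": 0.5},
  {"translation": [0, 0, 1.3], "spin": 0, "jaw": 0.4},
  {"translation": [0, 0, 1.3], "spin": 0, "jaw": 0.2},
  {"translation": [0, 0, 1.3], "spin": 0, "jaw": 0.1},
], force=20)

```text
time: 2.15
tool_pos: [0.4421, -0.1043, 0.1543]
tool_rot: [3.141, -0.001, 0.385]
contact_force: [-0.8, -0.5, 0.5]
opening: 0.0264
grip_force: 0.0
```

send_rows([
  {"translation": [0, 0, 0], "spin": 0, "jaw": 0},
  {"translation": [0, 0, 0], "spin": 0, "jaw": 0},
  {"translation": [0, 0, 0], "spin": 0, "jaw": 0},
  {"translation": [0, 0, 0], "spin": 0, "jaw": 0},
  {"translation": [0, 0, 0], "spin": 0, "jaw": 0},
], force=25)

```text
time: 2.65
tool_pos: [0.4419, -0.1041, 0.1541]
tool_rot: [3.141, -0.001, 0.385]
contact_force: [-0.0, 1.9, 5.2]
opening: 0.0159
grip_force: 25.0
```

send_rows([
  {"translation": [0, 0, -1], "spin": 0, "jaw": 0},
  {"translation": [0, 0, -3], "spin": 0, "jaw": 0},
  {"translation": [0, 0, -5.5], "spin": 0, "jaw": 0},
  {"translation": [0, 0, -8], "spin": 0, "jaw": 0},
  {"translation": [0, 0, -10.5], "spin": 0, "jaw": 0},
], force=40)

```text
time: 3.15
tool_pos: [0.4411, -0.104, 0.2595]
tool_rot: [-3.141, 0.001, 0.385]
contact_force: [-0.2, -0.3, -4.4]
opening: 0.0154
grip_force: 39.9
```

send_rows([
  {"translation": [0, 0, -2.5], "spin": 0, "jaw": 0},
  {"translation": [0, 0, -5], "spin": 0, "jaw": 0},
  {"translation": [0, 0, -7], "spin": 0, "jaw": 0},
  {"translation": [0, 0, -8.5], "spin": 0, "jaw": 0},
  {"translation": [0, 0, -8.5], "spin": 0, "jaw": 0},
])

```text
time: 3.65
tool_pos: [0.4421, -0.1044, 0.3454]
tool_rot: [3.139, -0.002, 0.385]
contact_force: [0.1, 0.3, -3.8]
opening: 0.0153
grip_force: 39.9
```

```bash
python3 - <<'E'
from h import *
to(.4972,.230,.345); o=monitor.observe(); print(o['opening'],o['grip_force'])
p,d=read_camera("scene"); cv2.imwrite("pics/s2.png",cv2.resize(p[150:350,250:450,::-1],None,fx=3,fy=3,interpolation=cv2.INTER_CUBIC))
C=cloud("scene",d);x,y,z=o['tool_pos']
for lo,hi in((-.15,-.12),(-.12,-.09),(-.09,-.06),(-.06,-.03)):
    m=(abs(C[...,0]-x)<.04)&(abs(C[...,1]-y)<.04)&(C[...,2]>z+lo)&(C[...,2]<z+hi);print(lo,m.sum(),C[m].mean(0)-[x,y,z],C[m].min(0)[2])
E
```

```text
3.65 [ 0.4421 -0.1044  0.3454] [ 1.7985e+02 -1.2000e-01  2.2040e+01] shift cm [ 17.65 -28.93   0.  ] [ 0.1  0.3 -3.8] [-0.4   0.14  1.47 -0.    1.53  0.79]
0.015307684498411231 39.92424535565078
-0.15 82 [-0.00205544 -0.00607513 -0.12871502] 0.20459576695369341
-0.12 186 [-0.00189352 -0.0066362  -0.10474885] 0.22564142867335246
-0.09 220 [-0.0019254  -0.00653406 -0.07477615] 0.2554630622423766
-0.06 221 [-0.00051486 -0.00665521 -0.04628104] 0.2854371865876748
```

View pics/s2.png

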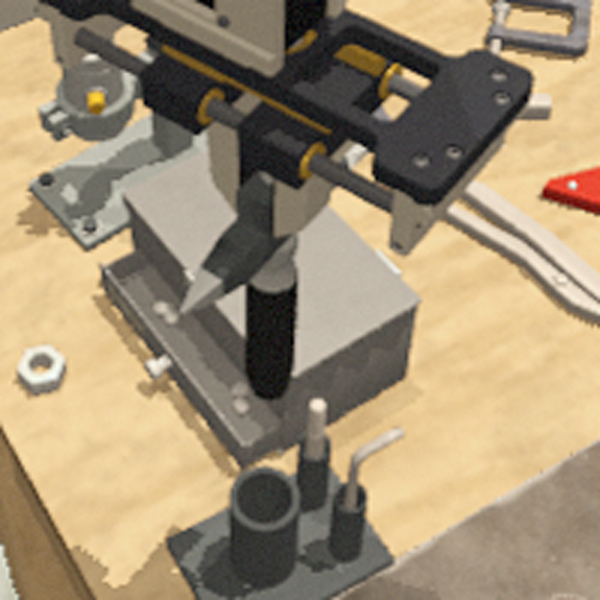

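The hammer hangs straight at (270,340) in the crop, clear of the stand. I carry it over the box to the holder, turning it toward the slot line.

send_rows([
  {"translation": [1.5, -2.5, 0], "spin": 4, "jaw": 0},
  {"translation": [3.5, -5.8, 0], "spin": 10, "jaw": 0},
  {"translation": [5.6, -9.3, 0], "spin": 16, "jaw": 0},
  {"translation": [7.8, -13, 0], "spin": 22, "jaw": 0},
  {"translation": [10, -16.6, 0], "spin": 28, "jaw": 0},
])

```text
time: 4.2
tool_pos: [0.4714, 0.0888, 0.3422]
tool_rot: [3.141, 0.003, -0.109]
contact_force: [0.7, 0.5, -4.0]
opening: 0.0158
grip_force: 40.0
```

```bash
python3 -c "
from h import *
to(.495,.229,.345)"
```

```text
4.2 [0.4714 0.0888 0.3422] [ 1.7996e+02  1.6000e-01 -6.2300e+00] shift cm [  0.82 -14.19  -0.3 ] [ 0.7  0.5 -4. ] [ 0.03  0.19  1.41 -0.    1.54  1.71]
```

send_rows([
  {"translation": [0.2, -3.8, 0], "spin": 6, "jaw": 0},
  {"translation": [0.5, -7.8, 0], "spin": 12, "jaw": 0},
  {"translation": [0.7, -11.5, 0], "spin": 17, "jaw": 0},
  {"translation": [0.8, -14.2, 0], "spin": 19, "jaw": 0},
  {"translation": [0.8, -14.2, 0], "spin": 19, "jaw": 0},
])

```text
time: 4.7
tool_pos: [0.4941, 0.2307, 0.3412]
tool_rot: [3.14, 0.004, -0.433]
contact_force: [1.1, -0.9, -5.1]
opening: 0.0157
grip_force: 40.0
```

```bash
cat > m.py <<'E'
from h import *
from scipy.optimize import least_squares
def handle(C,o,lo,hi,cam):
    x,y,z=o['tool_pos']; m=(abs(C[...,0]-x)<.03)&(abs(C[...,1]-y)<.03)&(C[...,2]>z+lo)&(C[...,2]<z+hi); P=C[m]
    f=lambda s:np.hypot(P[:,0]-s[0]-s[2]*(P[:,2]-z),P[:,1]-s[1]-s[3]*(P[:,2]-z))-.0125
    return least_squares(f,[x+.003,y+.003,0,0],loss='soft_l1',f_scale=.002).x,len(P)
E
python3 - <<'E'
from m import *
o=monitor.observe();to(.495,.229,.345);print(o['opening'],o['grip_force'])
z=o['tool_pos'][2]
for n in("scene","top"):
    p,d=read_camera(n);np.savez(n+"1.npz",p=p,d=d);C=cloud(n,d)
    s,k=handle(C,o,-.12,-.05,n);print(n,k,"end xy",(s[:2]+s[2:]*-.144).round(4),"tilt",s[2:].round(3))
p=np.load("scene1.npz")['p'];cv2.imwrite("pics/s3.png",cv2.resize(p[70:230,200:360,::-1],None,fx=3.5,fy=3.5,interpolation=cv2.INTER_CUBIC))
E
```

```text
4.7 [0.4941 0.2307 0.3412] [179.91   0.2  -24.78] shift cm [ 0.15  0.12 -0.38] [ 1.1 -0.9 -5.1] [0.3  0.32 1.24 0.   1.58 2.3 ]
0.015682131049528886 39.97473373892717
scene 363 end xy [0.4954 0.2312] tilt [ 0.002 -0.009]
top 0 end xy [0.4971 0.2337] tilt [0. 0.]
```

View pics/s3.png

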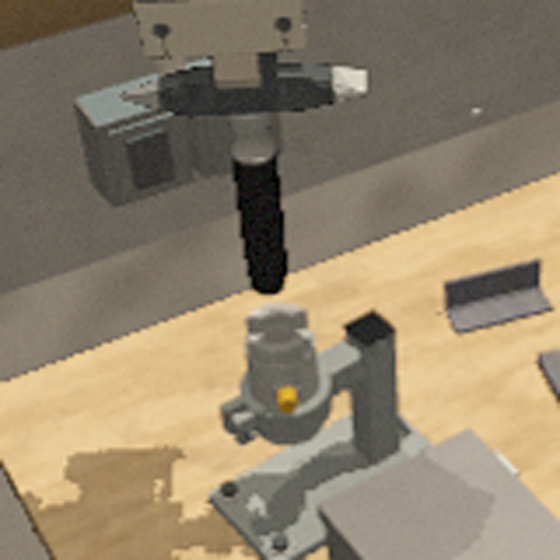

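Handle end is above the ring and needs a small shift. I descend slowly, watching the force.

send_rows([
  {"translation": [0.25, 0.07, 0], "spin": 0, "jaw": 0},
  {"translation": [0.25, 0.07, 1.5], "spin": 0, "jaw": 0},
  {"translation": [0.25, 0.07, 3], "spin": 0, "jaw": 0},
  {"translation": [0.25, 0.07, 4], "spin": 0, "jaw": 0},
  {"translation": [0.25, 0.07, 5], "spin": 0, "jaw": 0},
])

```text
time: 5.3
tool_pos: [0.4973, 0.2263, 0.294]
tool_rot: [-3.138, -0.001, -0.437]
contact_force: [0.3, 4.8, -0.3]
opening: 0.0157
grip_force: 40.1
```

send_rows([
  {"translation": [0, 0, 0.5], "spin": 0, "jaw": 0},
  {"translation": [0, 0, 1], "spin": 0, "jaw": 0},
  {"translation": [0, 0, 1.5], "spin": 0, "jaw": 0},
  {"translation": [0, 0, 2], "spin": 0, "jaw": 0},
  {"translation": [0, 0, 2.5], "spin": 0, "jaw": 0},
])

```text
time: 5.8
tool_pos: [0.4977, 0.2272, 0.2697]
tool_rot: [-3.137, -0.002, -0.436]
contact_force: [0.6, 5.9, 1.4]
opening: 0.0161
grip_force: 40.2
```

send_rows([
  {"translation": [-0.08, -0.18, 0], "spin": 0, "jaw": 0},
  {"translation": [-0.08, -0.18, 0.3], "spin": 0, "jaw": 0},
  {"translation": [-0.08, -0.18, 0.6], "spin": 0, "jaw": 0},
  {"translation": [-0.08, -0.18, 1], "spin": 0, "jaw": 0},
  {"translation": [-0.08, -0.18, 1], "spin": 0, "jaw": 0},
])

```text
time: 6.3
tool_pos: [0.497, 0.2283, 0.2581]
tool_rot: [-3.141, -0.0, -0.436]
contact_force: [2.6, 5.7, -4.0]
opening: 0.016
grip_force: 40.2
```

send_rows([
  {"translation": [-0.05, -0.05, 0.8], "spin": 0, "jaw": 0},
  {"translation": [-0.05, -0.05, 1.6], "spin": 0, "jaw": 0},
  {"translation": [-0.05, -0.05, 2.4], "spin": 0, "jaw": 0},
  {"translation": [-0.05, -0.05, 3.2], "spin": 0, "jaw": 0},
  {"translation": [-0.05, -0.05, 3.2], "spin": 0, "jaw": 0},
])

```text
time: 6.8
tool_pos: [0.4967, 0.229, 0.2254]
tool_rot: [-3.141, 0.0, -0.436]
contact_force: [3.7, 5.9, -7.1]
opening: 0.0157
grip_force: 40.1
```

send_rows([
  {"translation": [0, 0, 0.5], "spin": 0, "jaw": 0},
  {"translation": [0, 0, 1], "spin": 0, "jaw": 0},
  {"translation": [0, 0, 1.5], "spin": 0, "jaw": 0},
  {"translation": [0, 0, 2], "spin": 0, "jaw": 0},
  {"translation": [0, 0, 2], "spin": 0, "jaw": 0},
])

```text
time: 7.3
tool_pos: [0.4969, 0.2294, 0.206]
tool_rot: [-3.14, -0.0, -0.436]
contact_force: [3.9, 7.7, -7.2]
opening: 0.0161
grip_force: 40.1
```

send_rows([
  {"translation": [0, -0.07, 0.4], "spin": 0, "jaw": 0},
  {"translation": [0, -0.07, 0.8], "spin": 0, "jaw": 0},
  {"translation": [0, -0.07, 1.2], "spin": 0, "jaw": 0},
  {"translation": [0, -0.07, 1.6], "spin": 0, "jaw": 0},
  {"translation": [0, -0.07, 1.6], "spin": 0, "jaw": 0},
])

```text
time: 7.8
tool_pos: [0.4971, 0.2296, 0.1901]
tool_rot: [-3.141, -0.0, -0.435]
contact_force: [2.1, 5.9, -5.5]
opening: 0.0155
grip_force: 40.0
```

send_rows([
  {"translation": [0, 0, 0.2], "spin": 0, "jaw": 0},
  {"translation": [0, 0, 0.4], "spin": 0, "jaw": 0},
  {"translation": [0, 0, 0.6], "spin": 0, "jaw": 0},
  {"translation": [0, 0, 0.7], "spin": 0, "jaw": 0},
  {"translation": [0, 0, 0.7], "spin": 0, "jaw": 0},
])

```text
time: 8.3
tool_pos: [0.4971, 0.2297, 0.1835]
tool_rot: [-3.141, -0.0, -0.435]
contact_force: [2.1, 5.9, -2.3]
opening: 0.0157
grip_force: 40.0
```

send_rows([
  {"translation": [0, 0, 0.1], "spin": 0, "jaw": 0},
  {"translation": [0, 0, 0.2], "spin": 0, "jaw": 0},
  {"translation": [0, 0, 0.3], "spin": 0, "jaw": 0},
  {"translation": [0, 0, 0.4], "spin": 0, "jaw": 0},
  {"translation": [0, 0, 0.4], "spin": 0, "jaw": 0},
])

```text
time: 8.8
tool_pos: [0.4975, 0.23, 0.1797]
tool_rot: [-3.139, -0.001, -0.435]
contact_force: [3.0, 7.9, -3.2]
opening: 0.016
grip_force: 40.0
```

send_rows([
  {"translation": [0, 0, 0.1], "spin": 0, "jaw": 0},
  {"translation": [0, 0, 0.2], "spin": 0, "jaw": 0},
  {"translation": [0, 0, 0.3], "spin": 0, "jaw": 0},
  {"translation": [0, 0, 0.4], "spin": 0, "jaw": 0},
  {"translation": [0, 0, 0.4], "spin": 0, "jaw": 0},
])

```text
time: 9.3
tool_pos: [0.4977, 0.2301, 0.1757]
tool_rot: [-3.139, -0.002, -0.435]
contact_force: [4.2, 8.2, -3.9]
opening: 0.0155
grip_force: 40.0
```

```bash
python3 - <<'E'
from m import *
o=monitor.observe();to(.4972,.230,.17);print(o['torque'])
p,d=read_camera("scene");cv2.imwrite("pics/s4.png",cv2.resize(p[130:210,230:330,::-1],None,fx=7,fy=7,interpolation=cv2.INTER_CUBIC))
E
```

```text
9.3 [0.4977 0.2301 0.1757] [-1.7986e+02 -9.0000e-02 -2.4950e+01] shift cm [-0.05  0.03  0.57] [ 4.2  8.2 -3.9] [0.29 0.43 1.54 0.   1.17 2.3 ]
[ 1.79804891 -0.82535646  0.10235273]
```

View pics/s4.png

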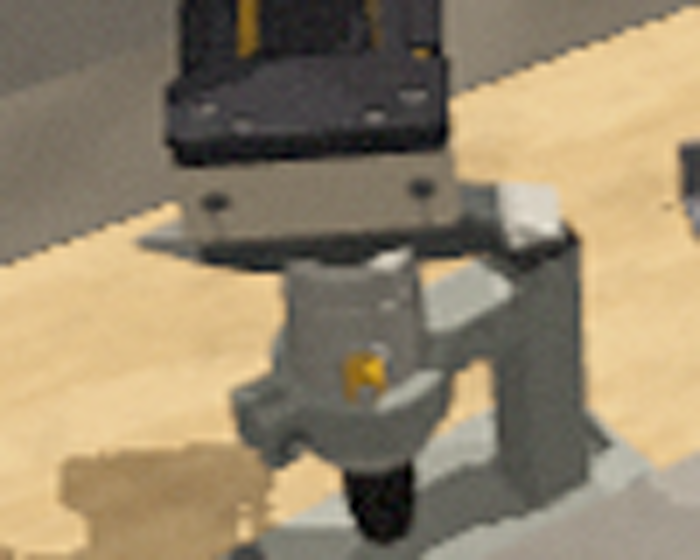

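The head (at about (350,240) in the crop) sits at the rim with no vertical load. By TCP height its underside is about 7 mm below the rim, so it is in the slots. I keep pressing gently.

send_rows([
  {"translation": [0, 0, 0.1], "spin": 0, "jaw": 0},
  {"translation": [0, 0, 0.2], "spin": 0, "jaw": 0},
  {"translation": [0, 0, 0.3], "spin": 0, "jaw": 0},
  {"translation": [0, 0, 0.4], "spin": 0, "jaw": 0},
  {"translation": [0, 0, 0.4], "spin": 0, "jaw": 0},
])

```text
time: 9.85
tool_pos: [0.4979, 0.2301, 0.1717]
tool_rot: [-3.139, -0.002, -0.435]
contact_force: [4.3, 8.0, -3.6]
opening: 0.0155
grip_force: 40.0
```

send_rows([
  {"translation": [0, 0, 0.05], "spin": 0, "jaw": 0},
  {"translation": [0, 0, 0.1], "spin": 0, "jaw": 0},
  {"translation": [0, 0, 0.15], "spin": 0, "jaw": 0},
  {"translation": [0, 0, 0.2], "spin": 0, "jaw": 0},
  {"translation": [0, 0, 0.2], "spin": 0, "jaw": 0},
])

```text
time: 10.35
tool_pos: [0.4979, 0.2301, 0.1699]
tool_rot: [-3.139, -0.002, -0.435]
contact_force: [4.0, 7.6, -2.8]
opening: 0.0157
grip_force: 40.0
```

send_rows([
  {"translation": [0, 0, 0.05], "spin": 0, "jaw": 0},
  {"translation": [0, 0, 0.08], "spin": 0, "jaw": 0},
  {"translation": [0, 0, 0.12], "spin": 0, "jaw": 0},
  {"translation": [0, 0, 0.15], "spin": 0, "jaw": 0},
  {"translation": [0, 0, 0.15], "spin": 0, "jaw": 0},
])

```text
time: 10.85
tool_pos: [0.498, 0.2302, 0.1692]
tool_rot: [-3.138, -0.002, -0.435]
contact_force: [1.4, 7.5, 3.6]
opening: 0.0158
grip_force: 40.0
```

send_rows([
  {"translation": [0, 0, 0.05], "spin": 0, "jaw": 0},
  {"translation": [0, 0, 0.1], "spin": 0, "jaw": 0},
  {"translation": [0, 0, 0.1], "spin": 0, "jaw": 0},
  {"translation": [0, 0, 0.1], "spin": 0, "jaw": 0},
  {"translation": [0, 0, 0.1], "spin": 0, "jaw": 0},
])

```text
time: 11.35
tool_pos: [0.498, 0.2302, 0.1692]
tool_rot: [-3.138, -0.003, -0.435]
contact_force: [0.2, 7.3, 9.8]
opening: 0.0157
grip_force: 40.0
```

Hard stop at exactly the expected height (0.169), with the force rising and no motion. I ease off, release and raise, then check.

send_rows([
  {"translation": [0, 0, -0.1], "spin": 0, "jaw": 0},
  {"translation": [0, 0, -0.1], "spin": 0, "jaw": 0.3},
  {"translation": [0, 0, -0.1], "spin": 0, "jaw": 0.4},
  {"translation": [0, 0, -0.1], "spin": 0, "jaw": 0.5},
  {"translation": [0, 0, -0.1], "spin": 0, "jaw": 0.5},
])

```text
time: 11.85
tool_pos: [0.4966, 0.2287, 0.1679]
tool_rot: [3.14, 0.0, -0.436]
contact_force: [0.6, -0.1, -0.3]
opening: 0.043
grip_force: 0.0
```

send_rows([
  {"translation": [0, 0, -1], "spin": 0, "jaw": 0.5},
  {"translation": [0, 0, -3], "spin": 0, "jaw": 0.5},
  {"translation": [0, 0, -5], "spin": 0, "jaw": 0.2},
  {"translation": [0, 0, -5], "spin": 0, "jaw": 0},
  {"translation": [0, 0, -5], "spin": 0, "jaw": 0},
])

```text
time: 12.35
tool_pos: [0.4969, 0.2292, 0.2184]
tool_rot: [-3.141, -0.001, -0.436]
contact_force: [0.0, -0.6, -0.5]
opening: 0.0264
grip_force: 0.0
```

send_rows([
  {"translation": [0, 0, 0.5], "spin": 0, "jaw": 0},
  {"translation": [0, 0, 1], "spin": 0, "jaw": 0},
  {"translation": [0, 0, 1.5], "spin": 0, "jaw": 0},
  {"translation": [0, 0, 2], "spin": 0, "jaw": 0},
  {"translation": [0, 0, 2.5], "spin": 0, "jaw": 0},
])

```text
time: 12.85
tool_pos: [0.4967, 0.2292, 0.1923]
tool_rot: [3.141, 0.001, -0.436]
contact_force: [0.2, -1.0, 0.1]
opening: 0.0002
grip_force: 0.0
```

send_rows([
  {"translation": [0, 0, 0.08], "spin": 0, "jaw": 0},
  {"translation": [0, 0, 0.16], "spin": 0, "jaw": 0},
  {"translation": [0, 0, 0.24], "spin": 0, "jaw": 0},
  {"translation": [0, 0, 0.3], "spin": 0, "jaw": 0},
  {"translation": [0, 0, 0.3], "spin": 0, "jaw": 0},
])

```text
time: 13.35
tool_pos: [0.497, 0.2294, 0.1904]
tool_rot: [-3.141, -0.0, -0.436]
contact_force: [-0.3, 0.8, -0.5]
opening: 0.0003
grip_force: 0.2
```

send_rows([
  {"translation": [0, 0, 0.1], "spin": 0, "jaw": 0},
  {"translation": [0, 0, 0.15], "spin": 0, "jaw": 0},
  {"translation": [0, 0, 0.2], "spin": 0, "jaw": 0},
  {"translation": [0, 0, 0.2], "spin": 0, "jaw": 0},
  {"translation": [0, 0, 0.2], "spin": 0, "jaw": 0},
])

```text
time: 13.85
tool_pos: [0.4973, 0.2299, 0.1901]
tool_rot: [-3.139, -0.002, -0.435]
contact_force: [-2.5, 1.3, 11.9]
opening: 0.0006
grip_force: 5.6
```

The top face is found at 0.1901 (expected 0.190) under a 12 N press, so it is home. I retreat and take a last look.

send_rows([
  {"translation": [0, 0, -1], "spin": 0, "jaw": 0},
  {"translation": [0, 0, -4], "spin": 0, "jaw": 0},
  {"translation": [0, 0, -8], "spin": 0, "jaw": 0},
  {"translation": [0, 0, -11], "spin": 0, "jaw": 0},
  {"translation": [0, 0, -12], "spin": 0, "jaw": 0},
])

```text
time: 14.35
tool_pos: [0.4979, 0.2296, 0.312]
tool_rot: [-3.138, -0.005, -0.436]
contact_force: [-0.2, -0.0, -0.0]
opening: 0.0005
grip_force: 0.0
```

```bash
python3 - <<'E'
from h import *
p,d=read_camera("scene");cv2.imwrite("pics/s5.png",cv2.resize(p[130:210,230:330,::-1],None,fx=7,fy=7,interpolation=cv2.INTER_CUBIC))
C=cloud("scene",d);m=(np.hypot(C[...,0]-.497,C[...,1]-.23)<.02)&(C[...,2]>.18)&(C[...,2]<.21);print(m.sum(),np.median(C[m],0),monitor.observe()['tool_pos'])
E
```

```text
141 [0.49758011 0.22601939 0.19063283] [0.49785757 0.22956171 0.31168614]
```

View pics/s5.png

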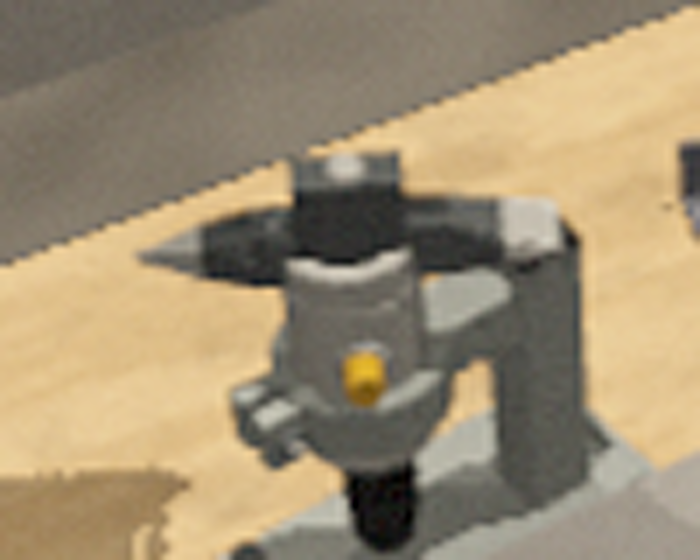

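The hammer hangs upright with both arms in the slots (head at (350,240), rim arc below it at (350,265)), and the gripper is clear.

```bash
python3 -c "
from cell import job
print(job.hand_in())"
```

```text
the job is handed in; nothing more can be done
None
```

The chipping hammer hangs in its holder with the head fully down in both slots: a 12 N press on top found the top face at 0.190 m, where it should be when home. The job is handed in; no verdict came back.

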